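# Load a reagent cartridge into a packed tray

### The arm

A 6-joint arm with a two-finger parallel gripper is mounted at the origin on the work surface. World frame = base frame: x ahead of the robot, y to its left, z up, the work surface at z = 0. Lengths are in m, angles in rad, forces in N, time in s.
With the tool pointing down it reaches from about 0.275 to 0.975 m from the base axis. Payload 8.4 kg.
Tool frame: the origin (TCP) lies on the front face of the gripper's body, between the roots of the fingers; the fingertips stand 88 mm ahead of it and the grasp point (between the pads) lies 69 mm ahead of it (bot.tip_extent is the distance from the TCP to the fingertips, in m); z points along the fingers, y is the direction in which the jaws open and shut (so a half turn about z gives the same grasp; the last joint's range is limited). The gripper opens to 92 mm and grips with 3 to 60 N. Pads are 20 mm wide; open, the fingers measure 128 mm over their backs; the gripper's body (75 mm by 189 mm) begins 69 mm behind the grasp point.
Start: joints at [-1.344, 0.353, 1.633, -0, 1.155, -0.002], TCP at [0.142, -0.609, 0.303] pointing down, gripper open.
Joint ranges: [-2.63, 2.63], [-0.92, 2.1], [0.06, 2.66], [-1.3, 4.44], [0, 2.69], [-3.02, 3.02]. Speed limits (rad/s): [2.22, 2.22, 2.79, 3.14, 3.14, 3.14].

### API

Orientations are given as a 3x3 rotation matrix whose columns are the frame's x, y, z axes.
In Python, from cell import sensors, eyes, bot, nets gives the robot as it stands.
- The arm moves only by the tool apply_moves, never from a script. Its argument "commands" is a list of rows, each an object of numbers: "x", "y", "z": the shift along the tool's x, y, z in cm; "rx", "ry", "rz": the turn, a rotation vector about the tool's x, y, z in rad; "fingers": the finger opening in cm, from 0 to 9.19. In form: [{"x": .., "y": .., "z": .., "rx": .., "ry": .., "rz": .., "fingers": ..}, ...]. A call has 1 to 20 rows; each row shifts and turns the commanded pose from where the row before left it, along the tool's axes as they then stand; what a row does not reach is not made up. A row lasts 1/10 s, in which the tool goes at most 50 mm and 8.59 degrees, less where a joint would pass 70% of its speed; a pose out of reach is approached as far as the arm can. A call with a gripper value outside its range is refused whole. The fingers move at their own pace and stop on an object; "force" is the grip in N (left out, the last holds). Time passes only in rows, so rows that do not move let the fingers close. It gives the time, the measured TCP pose, the force and the opening at its end, in the units of the state.
- sensors.read_state(): the state, without advancing time (a new reading comes with each control period).
- eyes.camera(name): name is "side" or "top"; returns a dict with "image" (384x512x3 uint8, red, green, blue), "camera_matrix" (3x3 intrinsics, pixels), "dist" ([k1, k2, p1, p2, k3] as OpenCV has them; the pictures are not rectified), "world_to_cam" (4x4, takes a point from world to camera coordinates). Camera axes: x right, y down, z forward; pixel columns grow to the right and rows downward; lengths in m; the calibration is good to about 2 mm. A picture is of the moment at which its call begins. There is no depth.
- bot.job_done(): hands the job in, once; it reports no verdict.
Trained networks look in the newest picture that a camera, given by its name, has taken for a name from the list of things; names that differ only in an ending like _2 or _b are one class to them, and where a whole thing is asked for, a point or a joint stands for the part that bears it (a point fixed in the world has none). Each returns a list of dicts, best first, with "p" (0 to 1); they miss things now and then, are a little off and sometimes report something else, mostly with a low value. They report only what shows in the picture. A call takes as long as a camera call. They do not tell look-alikes from the thing itself.
- nets.cut_out(label, camera): "pixels" (384x512 bool, what is visible of it).
- nets.tip_of(label, camera): "point" ([x, y, z] in m, in the coordinates of the camera as it stood for that picture, good to about 4 mm: a listed point, or the origin of a listed thing).
The state is a dict: "time": time; "joint_positions": joint angles; "joint_velocities": joint speeds; "joint_efforts": joint torques, N m; "tool_pos": TCP position; "eef_rot": TCP orientation; "force": force on the tool from outside, world axes, zero at the start; "ft_torque": the same for the moment, N m; "grip_width": finger opening in m.
Only numpy, scipy, OpenCV 4.12 (cv2) and the standard library are available. Lean on these libraries where they do the work, as an engineer would, in place of code of your own. Each camera call takes 0.05 s, during which the arm holds its last target. There are 200 camera calls.

### The job

Push the green-capped reagent cartridge, nose first, into the narrow gap between the two blue-capped cartridges in the tray, nudging them apart, until it is fully home against the back wall. All five cartridges must end standing upright and square in the tray, none toppled on the way. Leave the red-capped spare, the mouse, the jar and the slide box where they are.

Things in the scene. Friction and masses are not known exactly. Their poses are not given: they have to be found in the camera images.
- green: The cartridge to load, white with green caps and labels, upright and loose on the bench. Sizes in mm: 100 long (x), 28 thick (y), 75 high (z), plus two caps 8 high on top at x = +10, -16. Origin: centre of the underside. +x is the nose: from x = +22 to +50 the sides taper evenly to a blunt 8 wide, full-height nose face. The tail, x = -50, is flat, 28 wide. 100 to 210 g.
- green_nose (a point): Middle of the green cartridge's nose face: 50 ahead (+x) of its origin, 37.5 above its underside.
- tray: Fixed grey metal tray, sizes in mm. Origin at bench level under the middle of its lane; x points from the open front, where cartridges enter, to the back wall. Floor 6 thick. Lane 100 deep (x = -50 to +50, the back wall's inner face) and 160 wide (y = -80 to +80), no dividers; back and side walls 6 thick, rising to z = 45.
- tray_home (a point): Middle of the tray's floor, 6 mm above the tray's origin. A cartridge fully home has its nose on the back wall and its origin at tray x = 0, z = 6 mm. From +y to -y stand grey_left, blue_left, a gap of 16 to 21 mm, blue_right, grey_right, all within 3 mm of home, with spare room at both ends of the row; they slide and tip freely.
- grey_left: Grey-capped cartridge, the outermost in the row on the tray's +y side. Same shape as the green one. Stands on the tray floor, nose to the back wall. Loose, 100 to 210 g. Origin and axes as for green.
- blue_left: Blue-capped cartridge on the +y side of the gap. Same shape as the green one. Stands on the tray floor, nose to the back wall. Loose, 100 to 210 g. Origin and axes as for green.
- blue_right: Blue-capped cartridge on the -y side of the gap. Same shape as the green one. Stands on the tray floor, nose to the back wall. Loose, 100 to 210 g. Origin and axes as for green.
- grey_right: Grey-capped cartridge, the outermost in the row on the tray's -y side. Same shape as the green one. Stands on the tray floor, nose to the back wall. Loose, 100 to 210 g. Origin and axes as for green.
- red: Spare red-capped cartridge standing on the bench, same shape as the green one; to be left alone. It and the green one stand on opposite sides of the tray, either way round. Origin and axes as for green.
- mouse: Loose round black computer mouse, 62 across, 32 high, origin centre of underside; a bystander.
- jar: Loose specimen jar with a yellow cap, 60 across, 70 high, origin centre of underside; a bystander.
- slidebox: Loose flat orange and white slide box, 85 x 98 x 33 high, origin centre of underside; a bystander.
Things that resemble listed ones, but are neither listed nor needed, are in the scene too. Of the things that look like the tray, the largest one is meant.

How it is judged:
At the end, for the whole second after the job is handed in: The green cartridge stands between the two blue ones on the tray floor, nose first and within 7 mm of the back wall. The four neighbours are still home to 10 mm. All five are upright within 0.1 rad, square to the tray within 0.2 rad, on its floor and at rest (x of green_nose in the frame of tray above 0.043 m and y of green in the frame of blue_left between -0.06 and -0.02 m and y of green in the frame of blue_right between 0.02 and 0.06 m and angle between each of grey_left, blue_left, blue_right, grey_right, green's own z axis and vertical below 0.1 rad and linear speed of each of grey_left, blue_left, blue_right, grey_right, green below 0.02 m/s and angle between the x axis of each of grey_left, blue_left, blue_right, grey_right, green and the x axis of tray, either way round below 0.2 rad and z of grey_left in the frame of tray between 0.002 and 0.01 m and x of each of grey_left, blue_left, blue_right, grey_right in the frame of tray above -0.01 m and z of blue_left in the frame of tray between 0.002 and 0.01 m and z of blue_right in the frame of tray between 0.002 and 0.01 m and z of grey_right in the frame of tray between 0.002 and 0.01 m and z of green in the frame of tray between 0.002 and 0.01 m); the robot touches nothing.
It fails at once if a cartridge of the row is toppled (tilted more than 0.45 rad) (angle between any of grey_left, blue_left, blue_right, grey_right's own z axis and vertical above 0.45 rad).
It fails at once if the red spare, mouse, jar or slide box is moved more than 30 mm (distance of any of red, mouse, jar, slidebox from where it was at the start of the episode above 0.03 m).
It also fails if it takes over 54 s, if anything falls off the work surface, if the arm or the gripper's body presses on something with over 40 N, if the wrist force passes 120 N, or if a joint passes its speed limit or range.

## Working session

There is one attempt and no reset: what is moved stays moved. The work goes in short steps, Python scripts to look and compute and a tool call to move; the robot and the scene stay as the last step left them, time stands still between calls to the robot, and variables do not carry over. Pictures are saved under pics/ and viewed, about 8 in all and at most 12, crops included, and the job is handed in when it is done.

Besides the shell and the picture viewer there is one more tool, called after ">>>" as a command line: name --argument value ..., lists and objects as JSON in quotes. apply_moves: Moves the arm, as the interface text tells. Its arguments: {"type":"object","properties":{"commands":{"type":"array","items":{"type":"object","properties":{"x":{"type":"number"},"y":{"type":"number"},"z":{"type":"number"},"rx":{"type":"number"},"ry":{"type":"number"},"rz":{"type":"number"},"fingers":{"type":"number"}}}},"force":{"type":"number"}},"required":["commands"]}

```bash
mkdir -p pics; ls; cat > h.py <<'E'
import numpy as np, cv2
from cell import sensors, eyes, bot, nets
def grab(n,f=None):
    c=eyes.camera(n)
    if f: cv2.imwrite(f'pics/{f}.png',cv2.resize(c['image'][:,:,::-1],None,fx=1.5,fy=1.5))
    return c
def toworld(c,p):
    return (np.linalg.inv(c['world_to_cam'])@np.r_[p,1])[:3]
def proj(c,P):
    W=c['world_to_cam'];r,_=cv2.Rodrigues(W[:3,:3])
    return cv2.projectPoints(np.array(P,float).reshape(-1,1,3),r,W[:3,3],c['camera_matrix'],np.array(c['dist'],float))[0][:,0]
def ray(c,uv,z):
    n=cv2.undistortPoints(np.array(uv,float).reshape(-1,1,2),c['camera_matrix'],np.array(c['dist'],float))[:,0]
    W=np.linalg.inv(c['world_to_cam']);d=np.c_[n,np.ones(len(n))]@W[:3,:3].T;o=W[:3,3]
    return o+d*((z-o[2])/d[:,2])[:,None]
E
python3 - <<'E'
from h import *
np.set_printoptions(precision=4,suppress=True)
for n in('top','side'):
    c=grab(n,n+'0'); print(n,np.linalg.inv(c['world_to_cam'])[:3,3])
    for l in ['green','green_nose','tray','tray_home','grey_left','blue_left','red','mouse','jar','slidebox']:
        print(l,[(round(float(d['p']),2),toworld(c,d['point']).round(3)) for d in nets.tip_of(l,n)])
print(sensors.read_state())
E
```

```text
pics
top [0.4526 0.0607 1.2024]
green [(0.86, array([ 0.478, -0.312, -0.003]))]
green_nose [(0.96, array([ 0.522, -0.332,  0.036]))]
tray [(0.93, array([ 0.432,  0.134, -0.002])), (0.78, array([ 0.405, -0.1  ,  0.   ])), (0.6, array([ 0.645,  0.031, -0.002]))]
tray_home [(0.96, array([ 0.404, -0.1  ,  0.004])), (0.95, array([0.643, 0.029, 0.009])), (0.58, array([0.425, 0.133, 0.004]))]
grey_left [(0.66, array([0.644, 0.078, 0.009]))]
blue_left [(0.86, array([0.643, 0.047, 0.005])), (0.21, array([0.753, 0.296, 0.   ]))]
red [(0.71, array([ 0.507,  0.256, -0.001]))]
mouse [(0.81, array([ 0.529,  0.446, -0.   ]))]
jar [(0.75, array([ 0.676, -0.334,  0.   ])), (0.18, array([0.64 , 0.048, 0.004]))]
slidebox [(0.98, array([ 0.756,  0.295, -0.   ])), (0.47, array([0.643, 0.052, 0.003])), (0.15, array([0.644, 0.078, 0.006]))]
side [0.0106 0.9202 0.6649]
green [(0.79, array([ 0.484, -0.312,  0.004])), (0.64, array([0.526, 0.444, 0.003]))]
green_nose [(0.94, array([ 0.524, -0.332,  0.042]))]
tray [(0.75, array([ 0.408, -0.098,  0.   ])), (0.65, array([0.433, 0.132, 0.002])), (0.64, array([ 0.6
[... 301 characters left out ...]

jar [(0.65, array([ 0.679, -0.334,  0.004]))]
slidebox [(0.73, array([ 0.757,  0.294, -0.003])), (0.71, array([ 0.524, -0.332,  0.041]))]
{'time': 1.1, 'joint_positions': array([-1.3444,  0.353 ,  1.6335,  0.    ,  1.1552, -0.0024]), 'joint_velocities': array([-0.0007,  0.0007,  0.0001, -0.0026, -0.0006,  0.0007]), 'joint_efforts': array([  0.0018, -59.3767, -33.4578,   0.0698,   0.0159,  -0.0001]), 'tool_pos': array([ 0.1418, -0.6087,  0.3027]), 'eef_rot': array([[ 0.9739,  0.2268, -0.    ],
       [ 0.2268, -0.9739,  0.0001],
       [ 0.    , -0.0001, -1.    ]]), 'force': array([ 0.8667, -0.2693, -0.2441]), 'ft_torque': array([ 0.0422,  0.0141, -0.0366]), 'grip_width': 0.0923217156022256}
```

View pics/top0.png

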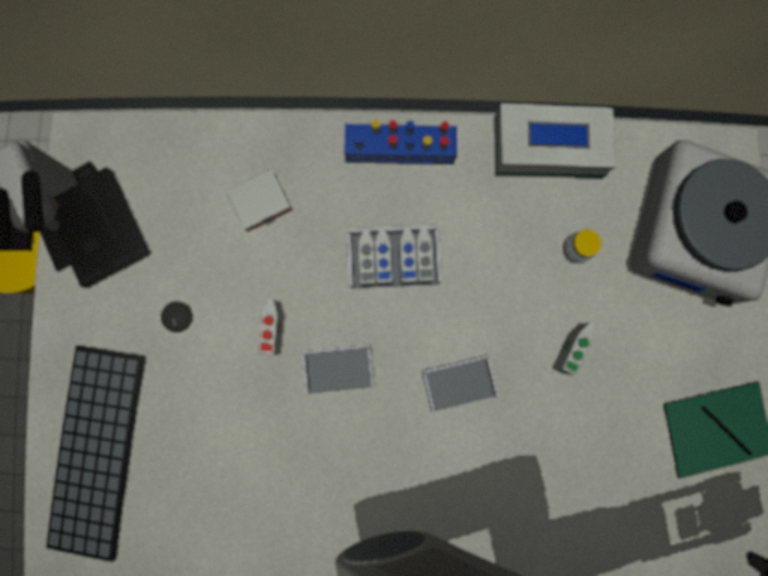

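View pics/side0.png

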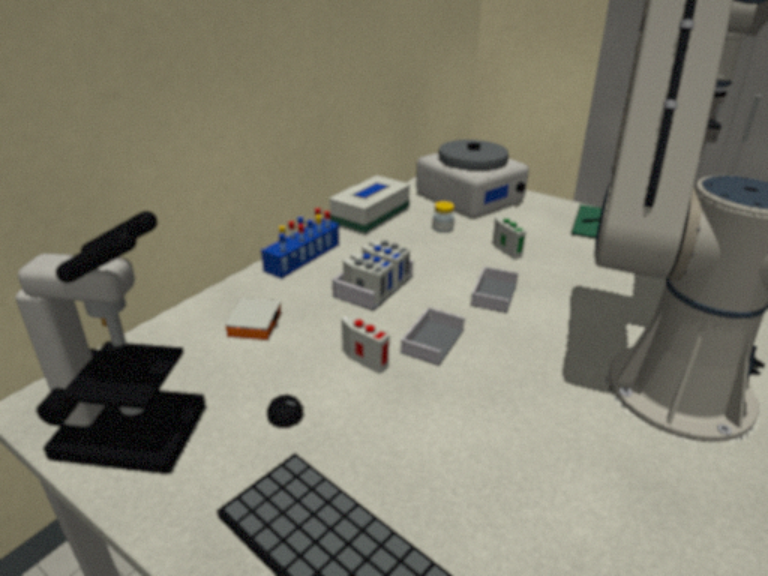

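The top view shows the filled tray at about (393,258), with its open front facing down toward the robot. Green is at (577,350) with its nose to the upper right. Red, the mouse, the jar and the slide box are well clear. Next I'll zoom in to refine the poses.

```bash
python3 - <<'E'
from h import *
np.set_printoptions(precision=4,suppress=True)
c=grab('top');im=c['image']
a=cv2.resize(im[140:205,220:305,::-1],None,fx=8,fy=8,interpolation=cv2.INTER_CUBIC)[:,:400*2]
b=cv2.resize(im[205:260,365:405,::-1],None,fx=8,fy=8,interpolation=cv2.INTER_CUBIC)
# tray crop 680x520 ; green 320x440 -> scale
H=max(a.shape[0],b.shape[0]);p=lambda x:cv2.copyMakeBorder(x,0,H-x.shape[0],0,0,cv2.BORDER_CONSTANT)
m=np.hstack([p(a),p(b)]);m=cv2.resize(m,(800,int(H*800/m.shape[1])));cv2.imwrite('pics/z1.png',m)
hsv=cv2.cvtColor(im,cv2.COLOR_RGB2HSV)
def blobs(lo,hi,box,s=80,v=40):
    x0,y0,x1,y1=box;k=cv2.inRange(hsv,(lo,s,v),(hi,255,255));z=np.zeros_like(k);z[y0:y1,x0:x1]=k[y0:y1,x0:x1]
    n,l,st,ce=cv2.connectedComponentsWithStats(z)
    for i in range(1,n): print(ce[i],st[i,4],ray(c,[ce[i]],.083)[0],ray(c,[ce[i]],.089)[0])
print('green');blobs(45,85,(365,205,405,260))
print('blue');blobs(100,130,(220,140,305,205))
def model(o,yaw,P):
    R=np.array([[np.cos(yaw),-np.sin(yaw)],[np.sin(yaw),np.cos(yaw)]]);return np.r_[o+R@P[:2],P[2]]
M=nets.cut_out('tray','top')
for d in M:
    k=d['pixels'];print(d['p'],k.sum(),np.argwhere(k).mean(0)[::-1])
for nm in('green_nose','green'):
  print(nm,[toworld(c,d['point']) for d in nets.tip_of(nm,'top')])
E
```

```text
green
[389. 228.] 25 [ 0.4866 -0.3152  0.083 ] [ 0.4865 -0.3132  0.089 ]
[385.  236.5] 22 [ 0.4635 -0.3037  0.083 ] [ 0.4635 -0.3017  0.089 ]
[381.     243.6667] 27 [ 0.4441 -0.2923  0.083 ] [ 0.4442 -0.2904  0.089 ]
blue
[254.7407 165.4074] 27 [0.6518 0.0525 0.083 ] [0.6507 0.0526 0.089 ]
[271.7778 164.7037] 27 [0.6546 0.0062 0.083 ] [0.6535 0.0065 0.089 ]
[255.5 175. ] 26 [0.6254 0.05   0.083 ] [0.6245 0.0501 0.089 ]
[272.2963 174.2222] 27 [0.6284 0.0045 0.083 ] [0.6274 0.0048 0.089 ]
[255.6176 183.1176] 34 [0.6032 0.0494 0.083 ] [0.6024 0.0494 0.089 ]
[272.3636 182.4848] 33 [0.6058 0.0041 0.083 ] [0.6049 0.0044 0.089 ]
0.85 1312 [306.3148 254.971 ]
0.85 1303 [224.627 245.614]
0.77 944 [260.4015 167.8167]
0.55 529 [382.4631 232.6578]
green_nose [array([ 0.5243, -0.3361,  0.0371])]
green [array([ 0.479 , -0.3091, -0.0012])]
```

View pics/z1.png

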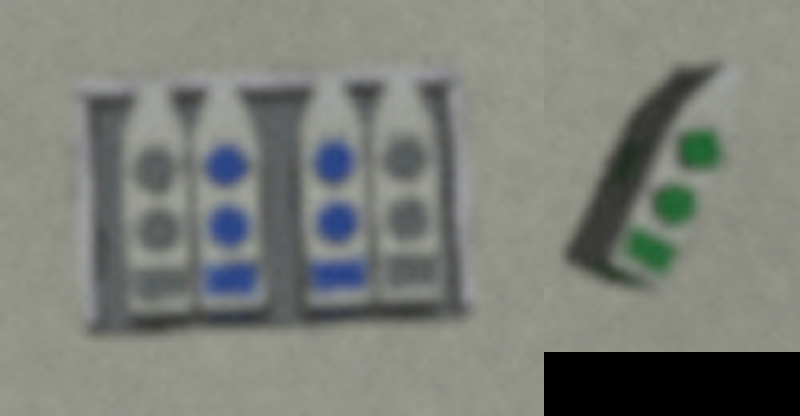

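The crop shows blue caps at x≈228 and 335, with the gap centred at about (282,230). Green is at the right, yawed about −0.49 rad. I'll go above its tail end first.

>>> apply_moves --commands '[{"rz": 0.1438}, {"rz": 0.1438}, {"rz": 0.1438}, {"rz": 0.1438}, {"rz": 0.1436}, {"x": 1.19, "y": -4.21}, {"x": 1.19, "y": -4.21}, {"x": 1.19, "y": -4.21}, {"x": 1.19, "y": -4.21}, {"x": 1.19, "y": -4.21}, {"x": 1.19, "y": -4.21}, {"x": 1.19, "y": -4.21}, {"x": 1.19, "y": -4.21}, {"x": 1.19, "y": -4.21}, {"x": 1.19, "y": -4.21}, {"z": 3}, {}]'

```text
$.commands[0]: bad value
```

```bash
python3 - <<'E'
from h import *
c=grab('side','s1')
s=sensors.read_state();print(s['time'],s['tool_pos'],s['eef_rot'].round(4))
for n in('green','green_nose'): print(n,[(d['p'],toworld(c,d['point'])) for d in nets.tip_of(n,'side')])
c=eyes.camera('top')
for n in('green','green_nose'): print(n,[(d['p'],toworld(c,d['point'])) for d in nets.tip_of(n,'top')])
E
```

```text
1.35 [ 0.14174636 -0.60872008  0.30267554] [[ 0.9739  0.2268 -0.    ]
 [ 0.2268 -0.9739  0.    ]
 [-0.     -0.     -1.    ]]
green [(0.69, array([ 0.65018184, -0.02686276,  0.00944954])), (0.6, array([ 0.48336308, -0.31232066,  0.00272134]))]
green_nose [(0.83, array([ 0.5230084 , -0.33255623,  0.04253126]))]
green [(0.65, array([ 0.47969635, -0.31287344, -0.00456194]))]
green_nose [(0.88, array([ 0.52243803, -0.33316073,  0.03515814])), (0.71, array([0.63962664, 0.07880533, 0.00914605]))]
```

>>> apply_moves --commands '[{"x": 0, "y": 0, "z": 0, "rx": 0, "ry": 0, "rz": 0.1438, "fingers": 9}, {"x": 0, "y": 0, "z": 0, "rx": 0, "ry": 0, "rz": 0.1438, "fingers": 9}, {"x": 0, "y": 0, "z": 0, "rx": 0, "ry": 0, "rz": 0.1438, "fingers": 9}, {"x": 0, "y": 0, "z": 0, "rx": 0, "ry": 0, "rz": 0.1438, "fingers": 9}, {"x": 0, "y": 0, "z": 0, "rx": 0, "ry": 0, "rz": 0.1436, "fingers": 9}, {"x": 1.19, "y": -4.21, "z": 0, "rx": 0, "ry": 0, "rz": 0, "fingers": 9}, {"x": 1.19, "y": -4.21, "z": 0, "rx": 0, "ry": 0, "rz": 0, "fingers": 9}, {"x": 1.19, "y": -4.21, "z": 0, "rx": 0, "ry": 0, "rz": 0, "fingers": 9}, {"x": 1.19, "y": -4.21, "z": 0, "rx": 0, "ry": 0, "rz": 0, "fingers": 9}, {"x": 1.19, "y": -4.21, "z": 0, "rx": 0, "ry": 0, "rz": 0, "fingers": 9}, {"x": 1.19, "y": -4.21, "z": 0, "rx": 0, "ry": 0, "rz": 0, "fingers": 9}, {"x": 1.19, "y": -4.21, "z": 0, "rx": 0, "ry": 0, "rz": 0, "fingers": 9}, {"x": 1.19, "y": -4.21, "z": 0, "rx": 0, "ry": 0, "rz": 0, "fingers": 9}, {"x": 1.19, "y": -4.21, "z": 0, "rx": 0, "ry": 0, "rz": 0, "fingers": 9}, {"x": 1.19, "y": -4.21, "z": 0, "rx": 0, "ry": 0, "rz": 0, "fingers": 9}, {"x": 0, "y": 0, "z": 3, "rx": 0, "ry": 0, "rz": 0, "fingers": 9}, {"x": 0, "y": 0, "z": 0, "rx": 0, "ry": 0, "rz": 0, "fingers": 9}]'

```text
time: 3.3
tool_pos: [0.4443, -0.2914, 0.2701]
eef_rot: [[0.884, -0.468, -0.004], [-0.468, -0.884, 0.003], [-0.005, -0.0, -1.0]]
force: [-0.4, 0.4, -0.2]
grip_width: 0.0902
```

```bash
python3 - <<'E'
from h import *
s=sensors.read_state();R=s['eef_rot'];print(s['time'],s['tool_pos'],R.round(4),np.arctan2(R[1,0],R[0,0]))
print('tool cm',R.T@(np.array([.4451,-.2935,.110])-s['tool_pos'])*100)
E
```

```text
3.3 [ 0.44426226 -0.29136879  0.27014704] [[ 8.835e-01 -4.684e-01 -4.000e-03]
 [-4.684e-01 -8.835e-01  2.500e-03]
 [-4.700e-03 -4.000e-04 -1.000e+00]] -0.48746084983440996
tool cm [ 0.24920554  0.15497095 16.01365241]
```

>>> apply_moves --commands '[{"x": 0, "y": 0, "z": 4, "rx": 0, "ry": 0, "rz": 0, "fingers": 9}, {"x": 0, "y": 0, "z": 4, "rx": 0, "ry": 0, "rz": 0, "fingers": 9}, {"x": 0, "y": 0, "z": 4, "rx": 0, "ry": 0, "rz": 0, "fingers": 9}, {"x": 0, "y": 0, "z": 3, "rx": 0, "ry": 0, "rz": 0, "fingers": 9}, {"x": 0, "y": 0, "z": 1.3, "rx": 0, "ry": 0, "rz": 0, "fingers": 9}, {"x": 0, "y": 0, "z": 0, "rx": 0, "ry": 0, "rz": 0, "fingers": 9}, {"x": 0, "y": 0, "z": 0, "rx": 0, "ry": 0, "rz": 0, "fingers": 9}]'

```text
time: 4.0
tool_pos: [0.4454, -0.2941, 0.1109]
eef_rot: [[0.882, -0.471, 0.001], [-0.471, -0.882, -0.001], [0.001, 0.0, -1.0]]
force: [-0.1, 0.5, 0.8]
grip_width: 0.0903
```

```bash
python3 - <<'E'
from h import *
c=eyes.camera('top');im=c['image']
s=sensors.read_state();R=s['eef_rot'];print(s['time'],s['tool_pos'],np.arctan2(R[1,0],R[0,0]))
a=cv2.resize(im[190:280,345:425,::-1],None,fx=5,fy=5,interpolation=cv2.INTER_CUBIC)
d=eyes.camera('side');u,v=proj(d,[[.478,-.311,.04]])[0].astype(int)
b=cv2.resize(d['image'][v-45:v+45,u-40:u+40,::-1],None,fx=5,fy=5,interpolation=cv2.INTER_CUBIC)
cv2.imwrite('pics/z2.png',np.hstack([a,b]))
E
```

```text
4.05 [ 0.44565856 -0.29413137  0.11130233] -0.4904648072645636
```

View pics/z2.png

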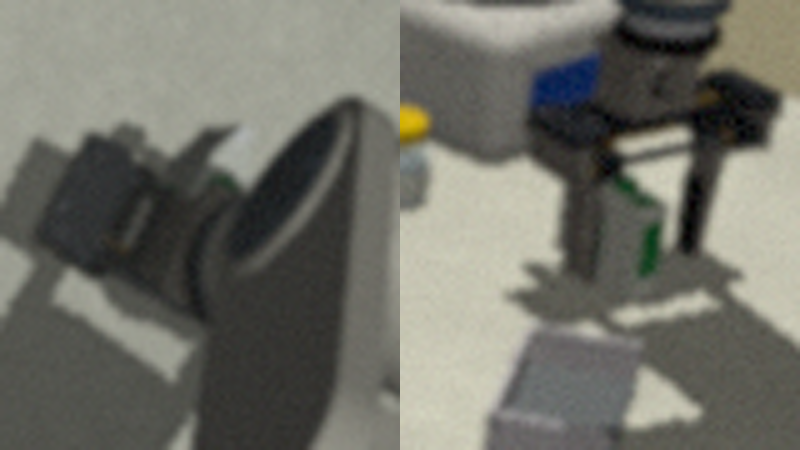

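Green sits between the fingers with its tail label visible. Closing the gripper.

>>> apply_moves --commands '[{"x": 0, "y": 0, "z": 0, "rx": 0, "ry": 0, "rz": 0, "fingers": 5}, {"x": 0, "y": 0, "z": 0, "rx": 0, "ry": 0, "rz": 0, "fingers": 4}, {"x": 0, "y": 0, "z": 0, "rx": 0, "ry": 0, "rz": 0, "fingers": 3.5}, {"x": 0, "y": 0, "z": 0, "rx": 0, "ry": 0, "rz": 0, "fingers": 3}, {"x": 0, "y": 0, "z": 0, "rx": 0, "ry": 0, "rz": 0, "fingers": 2.5}, {"x": 0, "y": 0, "z": 0, "rx": 0, "ry": 0, "rz": 0, "fingers": 2}, {"x": 0, "y": 0, "z": 0, "rx": 0, "ry": 0, "rz": 0, "fingers": 2}, {"x": 0, "y": 0, "z": 0, "rx": 0, "ry": 0, "rz": 0, "fingers": 2}, {"x": 0, "y": 0, "z": 0, "rx": 0, "ry": 0, "rz": 0, "fingers": 2}, {"x": 0, "y": 0, "z": 0, "rx": 0, "ry": 0, "rz": 0, "fingers": 2}, {"x": 0, "y": 0, "z": 0, "rx": 0, "ry": 0, "rz": 0, "fingers": 2}]' --force 25

```text
time: 5.2
tool_pos: [0.4448, -0.2932, 0.1096]
eef_rot: [[0.882, -0.471, -0.0], [-0.471, -0.882, 0.0], [-0.0, -0.0, -1.0]]
force: [-0.5, 0.0, -1.0]
grip_width: 0.0278
```

>>> apply_moves --commands '[{"x": 0, "y": 0, "z": -1, "rx": 0, "ry": 0, "rz": 0, "fingers": 2}, {"x": 0, "y": 0, "z": -2, "rx": 0, "ry": 0, "rz": 0, "fingers": 2}, {"x": 0, "y": 0, "z": -3, "rx": 0, "ry": 0, "rz": 0, "fingers": 2}, {"x": 0, "y": 0, "z": 0, "rx": 0, "ry": 0, "rz": -0.11, "fingers": 2}, {"x": 0, "y": 0, "z": 0, "rx": 0, "ry": 0, "rz": -0.11, "fingers": 2}, {"x": 0, "y": 0, "z": 0, "rx": 0, "ry": 0, "rz": -0.11, "fingers": 2}, {"x": 0, "y": 0, "z": 0, "rx": 0, "ry": 0, "rz": -0.11, "fingers": 2}, {"x": 0, "y": 0, "z": 0, "rx": 0, "ry": 0, "rz": -0.11, "fingers": 2}, {"x": 0.64, "y": -3.1, "z": 0, "rx": 0, "ry": 0, "rz": 0, "fingers": 2}, {"x": 0.64, "y": -3.1, "z": 0, "rx": 0, "ry": 0, "rz": 0, "fingers": 2}, {"x": 0.64, "y": -3.1, "z": 0, "rx": 0, "ry": 0, "rz": 0, "fingers": 2}, {"x": 0.64, "y": -3.1, "z": 0, "rx": 0, "ry": 0, "rz": 0, "fingers": 2}, {"x": 0.64, "y": -3.1, "z": 0, "rx": 0, "ry": 0, "rz": 0, "fingers": 2}, {"x": 0.64, "y": -3.1, "z": 0, "rx": 0, "ry": 0, "rz": 0, "fingers": 2}, {"x": 0.64, "y": -3.1, "z": 0, "rx": 0, "ry": 0, "rz": 0, "fingers": 2}, {"x": 0.64, "y": -3.1, "z": 0, "rx": 0, "ry": 0, "rz": 0, "fingers": 2}, {"x": 0.64, "y": -3.1, "z": 0, "rx": 0, "ry": 0, "rz": 0, "fingers": 2}, {"x": 0.64, "y": -3.1, "z": 0, "rx": 0, "ry": 0, "rz": 0, "fingers": 2}, {"x": 0, "y": 0, "z": 0, "rx": 0, "ry": 0, "rz": 0, "fingers": 2}, {"x": 0, "y": 0, "z": 0, "rx": 0, "ry": 0, "rz": 0, "fingers": 2}]'

```text
time: 7.2
tool_pos: [0.4901, 0.0204, 0.1701]
eef_rot: [[0.998, 0.062, 0.0], [0.062, -0.998, -0.0], [0.0, 0.0, -1.0]]
force: [-0.2, 0.3, -1.4]
grip_width: 0.028
```

>>> apply_moves --commands '[{"x": 0, "y": 0, "z": 2, "rx": 0, "ry": 0, "rz": 0, "fingers": 2}, {"x": 0, "y": 0, "z": 2, "rx": 0, "ry": 0, "rz": 0, "fingers": 2}, {"x": 0, "y": 0, "z": 1, "rx": 0, "ry": 0, "rz": 0, "fingers": 2}, {"x": 0, "y": 0, "z": 0, "rx": 0, "ry": 0, "rz": 0, "fingers": 2}, {"x": 0, "y": 0, "z": 0, "rx": 0, "ry": 0, "rz": 0, "fingers": 2}]'

```text
time: 7.7
tool_pos: [0.4903, 0.0195, 0.12]
eef_rot: [[0.998, 0.059, -0.0], [0.059, -0.998, -0.0], [-0.0, 0.0, -1.0]]
force: [0.2, 0.6, -1.7]
grip_width: 0.0278
```

```bash
python3 - <<'E'
from h import *
np.set_printoptions(precision=4,suppress=True)
s=sensors.read_state();R=s['eef_rot'];print(s['time'],s['tool_pos'],np.arctan2(R[1,0],R[0,0]),s['force'],s['grip_width'])
c=eyes.camera('top');im=c['image']
hsv=cv2.cvtColor(im,cv2.COLOR_RGB2HSV)
def blobs(lo,hi,box,s=80,v=40):
    x0,y0,x1,y1=box;k=cv2.inRange(hsv,(lo,s,v),(hi,255,255));z=np.zeros_like(k);z[y0:y1,x0:x1]=k[y0:y1,x0:x1]
    n,l,st,ce=cv2.connectedComponentsWithStats(z)
    for i in range(1,n): print(ce[i],st[i,4],ray(c,[ce[i]],.092)[0],ray(c,[ce[i]],.089)[0])
print('green');blobs(45,85,(200,150,310,260))
print('blue');blobs(100,130,(220,140,305,205))
for n in('green','green_nose'): print(n,[(d['p'],toworld(c,d['point'])) for d in nets.tip_of(n,'top')])
a=cv2.resize(im[140:240,215:315,::-1],(400,400),interpolation=cv2.INTER_CUBIC)
d=eyes.camera('side');u,v=proj(d,[[.58,.02,.05]])[0].astype(int)
b=cv2.resize(d['image'][v-50:v+50,u-50:u+50,::-1],(400,400),interpolation=cv2.INTER_CUBIC)
cv2.imwrite('pics/z3.png',np.hstack([a,b]))
for n in('green','green_nose'): print(n,[(d_['p'],toworld(d,d_['point'])) for d_ in nets.tip_of(n,'side')])
E
```

```text
7.7 [0.4903 0.0195 0.12  ] 0.05925953808181096 [ 0.2236  0.6474 -1.6982] 0.027830747809782366
green
blue
[254.7407 165.4074] 27 [0.6502 0.0526 0.092 ] [0.6507 0.0526 0.089 ]
[271.6786 164.6786] 28 [0.653  0.0069 0.092 ] [0.6536 0.0067 0.089 ]
[255.5 175. ] 26 [0.6241 0.0501 0.092 ] [0.6245 0.0501 0.089 ]
[272.3214 174.25  ] 28 [0.6269 0.0049 0.092 ] [0.6274 0.0047 0.089 ]
[255.6364 183.1818] 33 [0.6018 0.0494 0.092 ] [0.6022 0.0494 0.089 ]
[272.3636 182.4848] 33 [0.6045 0.0045 0.092 ] [0.6049 0.0044 0.089 ]
green []
green_nose []
green [(0.94, array([0.5341, 0.0252, 0.011 ])), (0.24, array([0.6486, 0.0305, 0.0097]))]
green_nose [(0.66, array([0.5811, 0.0272, 0.0527]))]
```

View pics/z3.png

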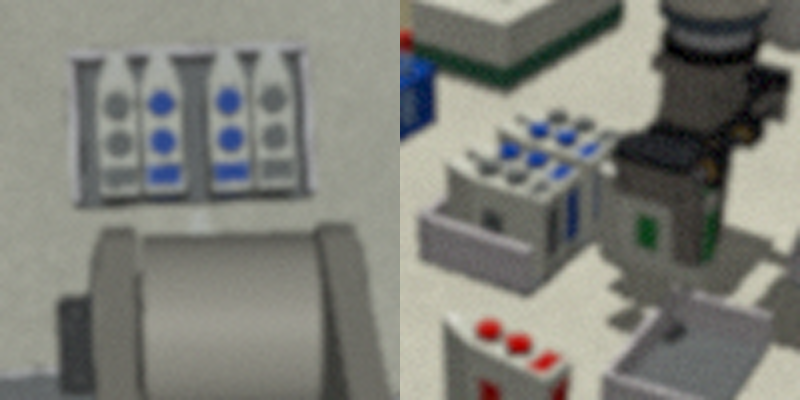

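```bash
python3 - <<'E'
from h import *
np.set_printoptions(precision=2,suppress=True,linewidth=200)
c=eyes.camera('top');g=cv2.cvtColor(c['image'],cv2.COLOR_RGB2GRAY)
print(g[188:197,255:279])
print(proj(c,[[.577,.0248,.085],[.577,.0248,.010],[.577,.0288,.085],[.577,.0208,.085],[.56,.0238,.085]]))
print(proj(c,[[.6506,.0526,.089],[.592,.049,.081],[.592,.003,.081]]))
E
```

```text
[[101  96  98  93  86  85  79  86  95  98  95  85  76  76  78  78  76  76  75  75  72  75  70  68]
 [ 62  64  64  59  58  68  70  85  93  95  96  90  77  62  66  65  68  67  74  77  78  81  84  86]
 [ 76  79  78  80  82  85  92  98 100 102 107 104  99  91  93 101 102 110 111 117 120 124 121 123]
 [121 124 122 124 125 129 128 127 127 131 133 136 128 126 129 132 135 140 142 147 145 148 151 148]
 [148 151 150 151 150 150 152 152 156 155 153 151 149 145 145 149 150 149 154 153 152 157 156 153]
 [156 156 155 153 156 156 160 159 165 167 164 159 158 150 152 153 152 153 156 156 152 155 156 152]
 [156 154 154 154 156 155 159 165 163 168 164 162 157 151 151 150 156 154 157 153 155 154 154 153]
 [158 155 154 155 153 155 160 161 167 165 167 163 158 155 152 153 151 154 155 155 155 155 152 154]
 [159 156 156 156 155 157 160 164 170 167 169 166 161 157 155 151 150 152 150 152 153 151 150 149]]
[[264.59 192.82]
 [263.72 195.7 ]
 [263.11 192.8 ]
 [266.08 192.85]
 [264.88 199.11]]
[[254.73 165.46]
 [255.68 187.33]
 [272.66 187.62]]
```

The nose is at pixel 264.3 against an expected 264.6, so it's aligned with the gap centre. I'll lower it to just above the floor and advance slowly while the taper spreads the blues.

>>> apply_moves --commands '[{"x": 0, "y": 0, "z": 0.3, "rx": 0, "ry": 0, "rz": 0, "fingers": 2}, {"x": 1.2, "y": 0, "z": 0, "rx": 0, "ry": 0, "rz": 0, "fingers": 2}, {"x": 1.0, "y": 0, "z": 0, "rx": 0, "ry": 0, "rz": 0, "fingers": 2}, {"x": 0.3, "y": 0, "z": 0, "rx": 0, "ry": 0, "rz": 0, "fingers": 2}, {"x": 0.3, "y": 0, "z": 0, "rx": 0, "ry": 0, "rz": 0, "fingers": 2}, {"x": 0.2, "y": 0, "z": 0, "rx": 0, "ry": 0, "rz": 0, "fingers": 2}, {"x": 0.2, "y": 0, "z": 0, "rx": 0, "ry": 0, "rz": 0, "fingers": 2}, {"x": 0.2, "y": 0, "z": 0, "rx": 0, "ry": 0, "rz": 0, "fingers": 2}, {"x": 0.2, "y": 0, "z": 0, "rx": 0, "ry": 0, "rz": 0, "fingers": 2}, {"x": 0.2, "y": 0, "z": 0, "rx": 0, "ry": 0, "rz": 0, "fingers": 2}, {"x": 0.2, "y": 0, "z": 0, "rx": 0, "ry": 0, "rz": 0, "fingers": 2}]'

```text
time: 9.15
tool_pos: [0.5301, 0.0225, 0.1167]
eef_rot: [[0.998, 0.06, -0.0], [0.06, -0.998, 0.0], [-0.0, -0.0, -1.0]]
force: [-1.5, -0.8, -1.9]
grip_width: 0.0278
```

>>> apply_moves --commands '[{"x": 0.2, "y": 0, "z": 0, "rx": 0, "ry": 0, "rz": 0, "fingers": 2}, {"x": 0.2, "y": 0, "z": 0, "rx": 0, "ry": 0, "rz": 0, "fingers": 2}, {"x": 0.2, "y": 0, "z": 0, "rx": 0, "ry": 0, "rz": 0, "fingers": 2}, {"x": 0.2, "y": 0, "z": 0, "rx": 0, "ry": 0, "rz": 0, "fingers": 2}, {"x": 0.2, "y": 0, "z": 0, "rx": 0, "ry": 0, "rz": 0, "fingers": 2}]'

```text
time: 9.65
tool_pos: [0.5403, 0.023, 0.1167]
eef_rot: [[0.998, 0.06, 0.0], [0.06, -0.998, -0.0], [0.0, 0.0, -1.0]]
force: [-0.6, -0.9, -1.7]
grip_width: 0.0279
```

```bash
cat >> h.py <<'E'
def look(f):
    c=eyes.camera('top');im=c['image']
    hsv=cv2.cvtColor(im,cv2.COLOR_RGB2HSV)
    for nm,lo,hi in(('green',45,85),('blue',100,130)):
        k=cv2.inRange(hsv,(lo,80,40),(hi,255,255));z=np.zeros_like(k);z[140:240,215:315]=k[140:240,215:315]
        n,l,st,ce=cv2.connectedComponentsWithStats(z)
        for i in range(1,n):
            if st[i,4]>6: print(nm,ce[i],st[i,4],ray(c,[ce[i]],.089)[0])
    d=eyes.camera('side');u,v=proj(d,[[.62,.02,.05]])[0].astype(int)
    cr=lambda q:cv2.resize(q[:,:,::-1],(400,400),interpolation=cv2.INTER_CUBIC)
    cv2.imwrite(f'pics/{f}.png',np.hstack([cr(im[135:215,220:300]),cr(d['image'][v-40:v+40,u-40:u+40])]))
    s=sensors.read_state();R=s['eef_rot'];print(s['time'],s['tool_pos'],np.arctan2(R[1,0],R[0,0]),s['force'],s['ft_torque'],s['grip_width'])
E
python3 - <<'E'
from h import *
np.set_printoptions(precision=4,suppress=True)
look('z4')
E
```

```text
blue [272.3704 163.963 ] 27 [0.6556 0.0049 0.089 ]
blue [253.7407 164.5926] 27 [0.6529 0.0553 0.089 ]
blue [273.2857 171.5714] 7 [0.6347 0.0022 0.089 ]
blue [253.7143 172.4286] 7 [0.6315 0.055  0.089 ]
9.75 [0.5406 0.023  0.1168] 0.0599972223893545 [ 0.6109  0.865  -2.3069] [-0.0131  0.0608 -0.037 ] 0.02833095820004051
```

View pics/z4.png

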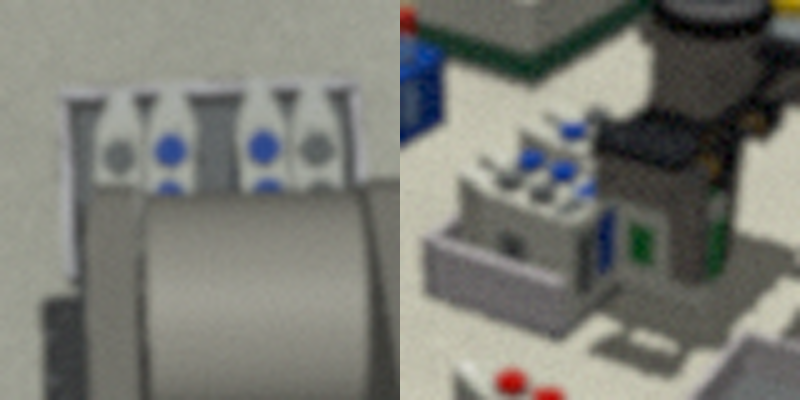

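The blues have spread symmetrically and are upright, with negligible force. Advancing 33 mm more.

>>> apply_moves --commands '[{"x": 0.3, "y": 0, "z": 0, "rx": 0, "ry": 0, "rz": 0, "fingers": 2}, {"x": 0.3, "y": 0, "z": 0, "rx": 0, "ry": 0, "rz": 0, "fingers": 2}, {"x": 0.3, "y": 0, "z": 0, "rx": 0, "ry": 0, "rz": 0, "fingers": 2}, {"x": 0.3, "y": 0, "z": 0, "rx": 0, "ry": 0, "rz": 0, "fingers": 2}, {"x": 0.3, "y": 0, "z": 0, "rx": 0, "ry": 0, "rz": 0, "fingers": 2}, {"x": 0.3, "y": 0, "z": 0, "rx": 0, "ry": 0, "rz": 0, "fingers": 2}, {"x": 0.3, "y": 0, "z": 0, "rx": 0, "ry": 0, "rz": 0, "fingers": 2}, {"x": 0.3, "y": 0, "z": 0, "rx": 0, "ry": 0, "rz": 0, "fingers": 2}, {"x": 0.3, "y": 0, "z": 0, "rx": 0, "ry": 0, "rz": 0, "fingers": 2}, {"x": 0.3, "y": 0, "z": 0, "rx": 0, "ry": 0, "rz": 0, "fingers": 2}, {"x": 0.3, "y": 0, "z": 0, "rx": 0, "ry": 0, "rz": 0, "fingers": 2}, {"x": 0, "y": 0, "z": 0, "rx": 0, "ry": 0, "rz": 0, "fingers": 2}]'

```text
time: 10.95
tool_pos: [0.5736, 0.0251, 0.1167]
eef_rot: [[0.998, 0.06, 0.001], [0.06, -0.998, 0.0], [0.001, -0.0, -1.0]]
force: [0.8, -0.9, -2.8]
grip_width: 0.0276
```

```bash
python3 - <<'E'
from h import *
np.set_printoptions(precision=4,suppress=True)
look('z5')
E
```

```text
11.05 [0.5735 0.0251 0.1168] 0.060019292615636544 [ 0.4283 -0.109  -3.1633] [ 0.0392  0.024  -0.0442] 0.027850226675907124
```

View pics/z5.png

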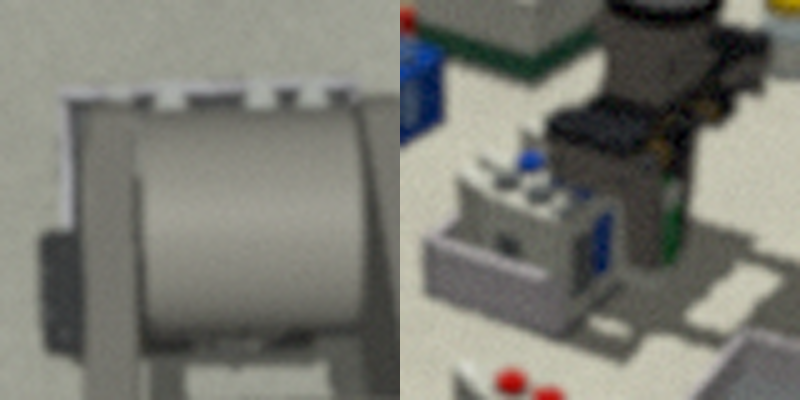

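Row upright, pads still in front of the blue tails. I'll set it down, release and back off.

>>> apply_moves --commands '[{"x": 0, "y": 0, "z": 0.1, "rx": 0, "ry": 0, "rz": 0, "fingers": 2}, {"x": 0, "y": 0, "z": 0, "rx": 0, "ry": 0, "rz": 0, "fingers": 3.2}, {"x": 0, "y": 0, "z": 0, "rx": 0, "ry": 0, "rz": 0, "fingers": 4}, {"x": 0, "y": 0, "z": 0, "rx": 0, "ry": 0, "rz": 0, "fingers": 5}, {"x": 0, "y": 0, "z": 0, "rx": 0, "ry": 0, "rz": 0, "fingers": 5}, {"x": 0, "y": 0, "z": 0, "rx": 0, "ry": 0, "rz": 0, "fingers": 5}, {"x": -1, "y": 0, "z": 0, "rx": 0, "ry": 0, "rz": 0, "fingers": 5}, {"x": -2, "y": 0, "z": 0, "rx": 0, "ry": 0, "rz": 0, "fingers": 5}, {"x": -2, "y": 0, "z": 0, "rx": 0, "ry": 0, "rz": 0, "fingers": 5}, {"x": 0, "y": 0, "z": 0, "rx": 0, "ry": 0, "rz": 0, "fingers": 0}, {"x": 0, "y": 0, "z": 0, "rx": 0, "ry": 0, "rz": 0, "fingers": 0}, {"x": 0, "y": 0, "z": 0, "rx": 0, "ry": 0, "rz": 0, "fingers": 0}, {"x": 0, "y": 0, "z": 0, "rx": 0, "ry": 0, "rz": 0, "fingers": 0}, {"x": 0, "y": 0, "z": 0, "rx": 0, "ry": 0, "rz": 0, "fingers": 0}, {"x": 0, "y": 0, "z": 0, "rx": 0, "ry": 0, "rz": 0, "fingers": 0}, {"x": 0, "y": 0, "z": 0, "rx": 0, "ry": 0, "rz": 0, "fingers": 0}, {"x": 0, "y": 0, "z": 0, "rx": 0, "ry": 0, "rz": 0, "fingers": 0}]'

```text
time: 12.75
tool_pos: [0.5232, 0.022, 0.1156]
eef_rot: [[0.998, 0.06, -0.0], [0.06, -0.998, 0.0], [-0.0, -0.0, -1.0]]
force: [1.1, -0.2, 0.4]
grip_width: 0.0006
```

```bash
python3 - <<'E'
from h import *
np.set_printoptions(precision=4,suppress=True)
look('z6')
E
```

```text
green [263. 176.] 21 [0.6221 0.0298 0.089 ]
blue [272.5    163.7857] 28 [0.6561 0.0045 0.089 ]
blue [253.  164.5] 26 [0.6532 0.0573 0.089 ]
blue [273.5    173.2143] 28 [0.6303 0.0016 0.089 ]
blue [252.5185 174.1111] 27 [0.6268 0.0582 0.089 ]
blue [251.1 181.4] 10 [0.6069 0.0617 0.089 ]
blue [274.  180.5] 14 [0.6104 0.     0.089 ]
12.85 [0.5231 0.022  0.1156] 0.06006978782986228 [-0.2719 -0.2598  0.2017] [ 0.0758 -0.031  -0.0206] 0.00043415893397528505
```

View pics/z6.png

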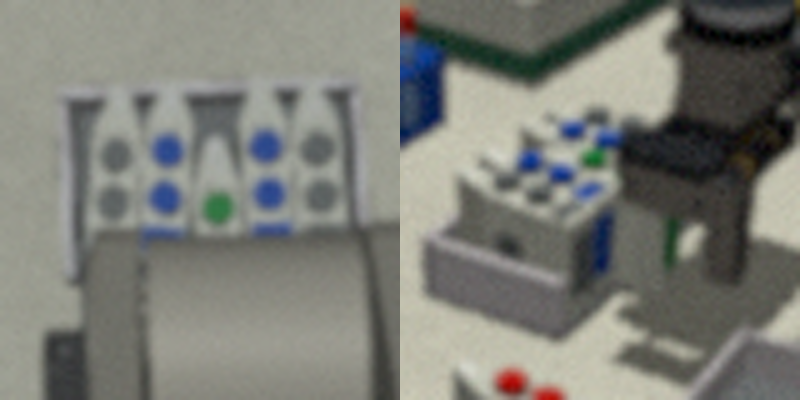

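Green sits straight between the blues, about 32 mm short of home. I'll push on the tail with closed fingers.

>>> apply_moves --commands '[{"x": 1.2, "y": 0, "z": 0, "rx": 0, "ry": 0, "rz": 0, "fingers": 0}, {"x": 0.8, "y": 0, "z": 0, "rx": 0, "ry": 0, "rz": 0, "fingers": 0}, {"x": 0.3, "y": 0, "z": 0, "rx": 0, "ry": 0, "rz": 0, "fingers": 0}, {"x": 0.3, "y": 0, "z": 0, "rx": 0, "ry": 0, "rz": 0, "fingers": 0}, {"x": 0.3, "y": 0, "z": 0, "rx": 0, "ry": 0, "rz": 0, "fingers": 0}, {"x": 0.3, "y": 0, "z": 0, "rx": 0, "ry": 0, "rz": 0, "fingers": 0}, {"x": 0.3, "y": 0, "z": 0, "rx": 0, "ry": 0, "rz": 0, "fingers": 0}, {"x": 0.3, "y": 0, "z": 0, "rx": 0, "ry": 0, "rz": 0, "fingers": 0}, {"x": 0.3, "y": 0, "z": 0, "rx": 0, "ry": 0, "rz": 0, "fingers": 0}, {"x": 0.3, "y": 0, "z": 0, "rx": 0, "ry": 0, "rz": 0, "fingers": 0}, {"x": 0.3, "y": 0, "z": 0, "rx": 0, "ry": 0, "rz": 0, "fingers": 0}, {"x": 0.3, "y": 0, "z": 0, "rx": 0, "ry": 0, "rz": 0, "fingers": 0}, {"x": 0.3, "y": 0, "z": 0, "rx": 0, "ry": 0, "rz": 0, "fingers": 0}]'

```text
time: 14.15
tool_pos: [0.5744, 0.0251, 0.1155]
eef_rot: [[0.998, 0.06, -0.004], [0.06, -0.998, -0.0], [-0.004, -0.0, -1.0]]
force: [-8.6, 0.2, 6.6]
grip_width: 0.0005
```

>>> apply_moves --commands '[{"x": 0.2, "y": 0, "z": 0, "rx": 0, "ry": 0, "rz": 0, "fingers": 0}, {"x": 0.2, "y": 0, "z": 0, "rx": 0, "ry": 0, "rz": 0, "fingers": 0}]'

```text
time: 14.35
tool_pos: [0.5783, 0.0253, 0.1155]
eef_rot: [[0.998, 0.06, -0.004], [0.06, -0.998, -0.0], [-0.004, -0.0, -1.0]]
force: [-8.3, -0.8, 7.3]
grip_width: 0.0008
```

>>> apply_moves --commands '[{"x": 0.15, "y": 0, "z": 0, "rx": 0, "ry": 0, "rz": 0, "fingers": 0}]'

```text
time: 14.45
tool_pos: [0.5798, 0.0254, 0.1155]
eef_rot: [[0.998, 0.06, -0.004], [0.06, -0.998, -0.0], [-0.004, -0.0, -1.0]]
force: [-7.2, -0.4, 5.9]
grip_width: 0.0004
```

```bash
python3 - <<'E'
from h import *
np.set_printoptions(precision=4,suppress=True)
look('z7')
E
```

```text
14.55 [0.58   0.0254 0.1155] 0.05994883661083931 [-5.7327 -0.5508  4.2225] [-0.0628  0.8254  0.0306] 0.00040273899651794816
```

View pics/z7.png

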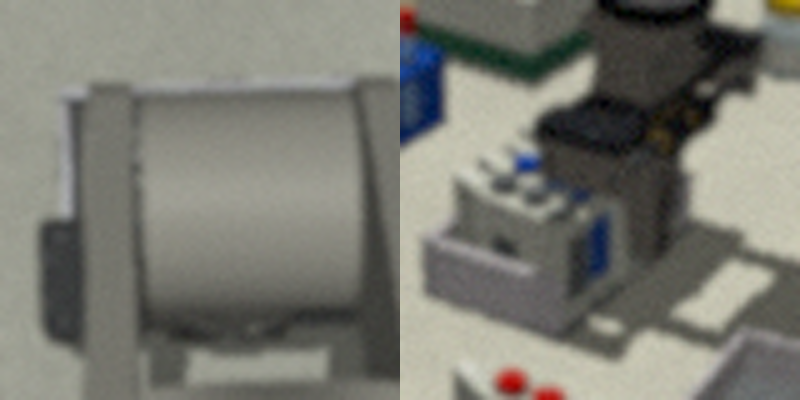

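The row still looks upright and green's tail is nearly flush. A few more small steps until the force rises.

>>> apply_moves --commands '[{"x": 0.15, "y": 0, "z": 0, "rx": 0, "ry": 0, "rz": 0, "fingers": 0}, {"x": 0.1, "y": 0, "z": 0, "rx": 0, "ry": 0, "rz": 0, "fingers": 0}]'

```text
time: 14.75
tool_pos: [0.5823, 0.0255, 0.1154]
eef_rot: [[0.998, 0.06, -0.004], [0.06, -0.998, -0.0], [-0.004, -0.0, -1.0]]
force: [-8.0, -0.9, 6.3]
grip_width: 0.0006
```

>>> apply_moves --commands '[{"x": 0.1, "y": 0, "z": 0, "rx": 0, "ry": 0, "rz": 0, "fingers": 0}]'

```text
time: 14.85
tool_pos: [0.5832, 0.0256, 0.1154]
eef_rot: [[0.998, 0.06, -0.004], [0.06, -0.998, -0.0], [-0.004, -0.0, -1.0]]
force: [-7.7, -0.9, 6.5]
grip_width: 0.0006
```

>>> apply_moves --commands '[{"x": 0.1, "y": 0, "z": 0, "rx": 0, "ry": 0, "rz": 0, "fingers": 0}]'

```text
time: 14.95
tool_pos: [0.5842, 0.0257, 0.1155]
eef_rot: [[0.998, 0.06, -0.004], [0.06, -0.998, -0.0], [-0.004, -0.0, -1.0]]
force: [-7.1, -0.1, 5.5]
grip_width: 0.0004
```

>>> apply_moves --commands '[{"x": 0.1, "y": 0, "z": 0, "rx": 0, "ry": 0, "rz": 0, "fingers": 0}]'

```text
time: 15.05
tool_pos: [0.5854, 0.0258, 0.1154]
eef_rot: [[0.998, 0.06, -0.004], [0.06, -0.998, -0.0], [-0.004, -0.0, -1.0]]
force: [-7.6, -1.0, 4.6]
grip_width: 0.0006
```

>>> apply_moves --commands '[{"x": 0.1, "y": 0, "z": 0, "rx": 0, "ry": 0, "rz": 0, "fingers": 0}]'

```text
time: 15.15
tool_pos: [0.5857, 0.0258, 0.1153]
eef_rot: [[0.998, 0.06, -0.005], [0.06, -0.998, -0.0], [-0.005, -0.0, -1.0]]
force: [-11.8, -0.9, 8.6]
grip_width: 0.0004
```

>>> apply_moves --commands '[{"x": 0.1, "y": 0, "z": 0, "rx": 0, "ry": 0, "rz": 0, "fingers": 0}]'

```text
time: 15.25
tool_pos: [0.5859, 0.0258, 0.1152]
eef_rot: [[0.998, 0.06, -0.007], [0.06, -0.998, -0.0], [-0.007, -0.0, -1.0]]
force: [-15.4, -2.0, 11.9]
grip_width: 0.0002
```

The tool has stalled and the force is rising, so green is on the back wall. Backing off to check.

>>> apply_moves --commands '[{"x": -0.5, "y": 0, "z": 0, "rx": 0, "ry": 0, "rz": 0, "fingers": 0}, {"x": -2, "y": 0, "z": 0, "rx": 0, "ry": 0, "rz": 0, "fingers": 0}, {"x": -4, "y": 0, "z": -1, "rx": 0, "ry": 0, "rz": 0, "fingers": 0}, {"x": -4, "y": 0, "z": -4, "rx": 0, "ry": 0, "rz": 0, "fingers": 0}, {"x": -4, "y": 0, "z": -4, "rx": 0, "ry": 0, "rz": 0, "fingers": 0}, {"x": -2, "y": 4, "z": -2, "rx": 0, "ry": 0, "rz": 0, "fingers": 0}, {"x": 0, "y": 4.8, "z": 0, "rx": 0, "ry": 0, "rz": 0, "fingers": 0}, {"x": 0, "y": 4.8, "z": 0, "rx": 0, "ry": 0, "rz": 0, "fingers": 0}, {"x": 0, "y": 4.8, "z": 0, "rx": 0, "ry": 0, "rz": 0, "fingers": 0}, {"x": 0, "y": 4.8, "z": 0, "rx": 0, "ry": 0, "rz": 0, "fingers": 0}, {"x": 0, "y": 0, "z": 0, "rx": 0, "ry": 0, "rz": 0, "fingers": 0}]'

```text
time: 16.35
tool_pos: [0.4483, -0.2199, 0.217]
eef_rot: [[0.998, 0.056, 0.003], [0.056, -0.998, -0.003], [0.003, 0.003, -1.0]]
force: [0.4, 0.7, -0.7]
grip_width: 0.0003
```

```bash
python3 - <<'E'
from h import *
np.set_printoptions(precision=4,suppress=True)
look('z8')
E
```

```text
green [262.8095 164.1429] 21 [0.6546 0.0308 0.089 ]
green [263.05 173.9 ] 20 [0.6279 0.0298 0.089 ]
green [263.56 181.92] 25 [0.606  0.0281 0.089 ]
blue [273.0769 163.6154] 26 [0.6566 0.003  0.089 ]
blue [251.8462 164.6154] 26 [0.6528 0.0604 0.089 ]
blue [273.8077 173.1923] 26 [0.6303 0.0007 0.089 ]
blue [251.2963 174.2222] 27 [0.6264 0.0615 0.089 ]
blue [250.6207 182.5517] 29 [0.6037 0.0629 0.089 ]
blue [274.3871 181.4516] 31 [ 0.6078 -0.0011  0.089 ]
16.45 [ 0.4473 -0.2159  0.2163] 0.057329565541088326 [-0.2898  1.0389  0.341 ] [-0.028  -0.0019  0.0426] 0.00025894981245338296
```

View pics/z8.png

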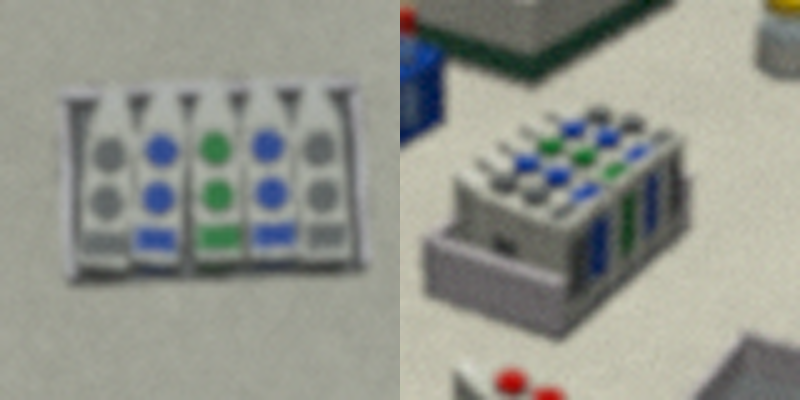

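Green is level with the blues and all five look upright. grey_left and blue_left look slightly yawed (tails outward), so I'll measure that.

```bash
python3 - <<'E'
from h import *
np.set_printoptions(precision=4,suppress=True)
cs=[eyes.camera('top') for _ in range(12)];c=cs[0]
im=np.mean([q['image'].astype(float) for q in cs],0)
up=cv2.resize(im[135:215,220:300].astype(np.float32),None,fx=10,fy=10,interpolation=cv2.INTER_CUBIC)
g=up.astype(np.uint8);gray=cv2.cvtColor(g,cv2.COLOR_RGB2GRAY).astype(float)
def cen(p):
    p=np.array(p,float)*2   # crop400 -> up800
    for _ in range(6):
        x,y=np.mgrid[-34:35,-34:35][::-1];xi=(p[0]+x).round().astype(int);yi=(p[1]+y).round().astype(int)
        w=np.clip(165-up[yi,xi,0],0,None)*(np.hypot(x,y)<24) # red channel dark
        p+=np.array([(w*x).sum(),(w*y).sum()])/w.sum()
    return p/10-.45+[220,135]
C={'grey_left':[(110,153),(106,203)],'blue_left':[(161,150),(158,198)],'green':[(216,148),(217,195)],'blue_right':[(267,146),(270,194)],'grey_right':[(319,149),(321,199)]}
for n,(a,b) in C.items():
    u=[cen(a),cen(b)];P=ray(c,u,.089)[:,:2];d=P[0]-P[1]
    print(n,np.array(u).ravel(),'sep',np.hypot(*d),'yaw',np.arctan2(d[1],d[0]),'org',P[1]+d*16/26)
# tray wall: back-wall & side-wall top lines, bright ridges
for nm,pts in(('back',[(x,1) for x in range(0,0)]),):pass
cv2.imwrite('pics/z9.png',g[:,:,::-1][:600])
E
```

```text
grey_left [241.5033 165.3664 240.8365 175.1265] sep 0.026778294458714963 yaw -0.04702740021045771 org [0.6399 0.0889]
blue_left [251.8529 164.7073 251.2453 174.2144] sep 0.02609907417894465 yaw -0.04595690224123863 org [0.6425 0.0609]
green [262.6651 164.2489 263.0642 173.6701] sep 0.025844785480868653 yaw 0.05519415008915307 org [0.6444 0.0306]
blue_right [273.0418 163.8146 273.7488 173.301 ] sep 0.026079409391449048 yaw 0.08352017472012242 org [0.646  0.0022]
grey_right [283.3956 164.3704 283.9394 174.0665] sep 0.026627767818621015 yaw 0.06218203115892426 org [ 0.6448 -0.0257]
```

View pics/z9.png

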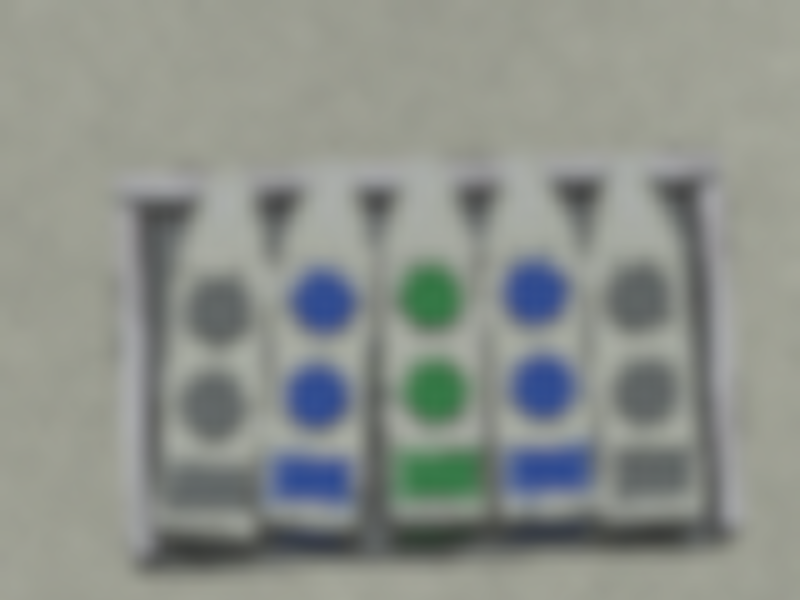

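The left pair is yawed about 0.1 rad, within the 0.2 limit. All five are home to within a few mm, so I'm handing in.

```bash
python3 - <<'E'
from h import *
c=eyes.camera('top')
for l in ['red','mouse','jar','slidebox']:
    d=nets.tip_of(l,'top');print(l,toworld(c,d[0]['point']).round(3) if d else None)
print(bot.job_done(),sensors.read_state()['time'])
E
```

```text
red [ 0.508  0.255 -0.   ]
mouse [0.528 0.444 0.002]
jar [ 0.675 -0.335 -0.002]
slidebox [0.755 0.295 0.003]
the job is handed in; nothing more can be done
the job is handed in; nothing more can be done
```

The green cartridge is fully home between the two blue ones, and the job is handed in at about 17 s of the 54 s allowed.

I gripped it by the tail and fed it nose first into the gap. With it set on the tray floor, I pushed the tail with closed fingers until the tool stalled at about 15 N, then backed the arm clear.

**Last checks:**
- **Position:** the green cartridge sits level with its neighbours, about 30 mm from each blue. All five look upright and home to within a few mm.
- **Squareness:** blue_left and grey_left ended about 0.1 rad out of square, tails outward. I left them, as the limit is 0.2. The other three are within about 0.03 rad.
- **Bystanders:** red, mouse, jar and slide box read within about 2 mm of where they started.

Nothing failed. While pushing, the wrist also read an unexplained upward force of 4 to 12 N, and the pictures afterwards show no tilt.

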